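Seat a drilling block in the corner of its fixture and hold it there

TASK

The wooden drilling block with the stone on top stands on the dark steel bench plate. Without ever lifting it off the plate, first slide it back against the long aluminium rail while it is still well short of the brass end stop, then slide it along to the end stop. Finish with the block square in the corner, gently but firmly pressed against rail and stop at the same time: keep hold of it and keep pushing both ways when you are done, and leave the vials, the dish and the tape roll alone.

Things in the scene. Friction and masses are not known exactly. Their poses are not given: they have to be found in the camera images.
- block: Loose hardwood drilling block, 44 (x) by 60 (y) by 50 mm high, 0.2 to 0.45 kg; a fixed dark stone (20 x 30 mm) stands 13 mm proud on its top. Origin: centre of the underside; z up. Starts on the plate, up to 0.35 rad askew. Its upper 34 mm clears rail and stop, so it can be gripped there across its 44 mm, even in the corner.
- plate: The dark steel bench plate with a rubber field, fixed to the table, 120 mm (its x) by 260 mm (its y) by 8 mm thick, flat on top. Origin: centre of its underside, on the table; its x axis points to the long rail, its y axis runs along the rail towards the end stop. Sliding on it drags (friction about 0.6), more if the block is pressed down: a felt force is not yet contact with a stop.
- back_rail: The long aluminium rail, fixed on the plate along its far long edge: 14 mm (x) by 260 mm (y) by 16 mm high, axes parallel to the plate's. Origin: centre of its underside, which is the plate's top, 53 mm from the plate's middle along the plate's x. The face that the block goes against looks to -x, 7 mm from the origin; it is smooth and waxed (friction about 0.25).
- end_stop: Brass end stop, a bar fixed across the plate square to the rail: 92 (x) by 18 (y) by 16 mm high, axes as the plate's; its place along the plate varies. Origin: centre of its underside, on the plate's top. The working face looks to -y, 9 mm from the origin, as smooth as the rail. In the corner the block's centre is 29 mm (-x) from the rail's middle line and 39 mm (-y) from the stop's.
- vial_teal: Bystander: clear vial of teal beads with a black cap, 29 mm across, 52 mm high. Origin: centre of its underside.
- vial_blue: Bystander: clear vial of dark blue beads with a black cap, 29 mm across, 52 mm high. Origin: centre of its underside.
- tape: Bystander: roll of tan tape lying flat, 96 mm across, 48 mm high. Origin: centre of its underside.
- dish: Bystander: small pale glazed dish of pins, 69 mm across, 16 mm high. Origin: centre of its underside.

How it is judged:
On the way:
1. the block touches the long rail (over 1 N) and stands along it (within 0.06 rad) while it is still 15 mm or more short of the end stop (contact force between block and back_rail above 1 N and angle between the x axis of block and the x axis of plate, either way round below 0.06 rad and y of block in the frame of end_stop below -0.054 m), for 0.1 s.
At the end, for the whole second after the job is handed in: The block is down on the plate (within 2.5 mm), upright and square to the fixture (within 0.035 rad, 2 degrees), within 2.5 mm of touching face to face with both rail and end stop, at rest, and the fingers keep pressing it with over 1.5 N against the rail and over 1.5 N against the stop at once (contact force between block and back_rail above 1.5 N and contact force between block and end_stop above 1.5 N and contact force between the fingers and block above 1.5 N and angle between the x axis of block and the x axis of plate, either way round below 0.035 rad and angle between block's own z axis and vertical below 0.035 rad and x of block in the frame of back_rail between -0.0315 and -0.026 m and y of block in the frame of end_stop between -0.0415 and -0.036 m and z of block in the frame of plate below 0.0105 m and linear speed of block below 0.01 m/s); the arm keeps its last pose, push and grip.
It fails at once if the block is lifted more than 5 mm off the plate or tipped more than 0.2 rad (z of block in the frame of plate above 0.013 m or angle between block's own z axis and vertical above 0.2 rad).
It fails at once if the block is rammed against rail or stop with more than 40 N (contact force between block and back_rail above 40 N or contact force between block and end_stop above 40 N).
It fails at once if a vial, the dish or the tape roll is moved by more than 15 mm (distance of any of vial_teal, vial_blue, tape, dish from where it was at the start of the episode above 0.015 m).
It also fails if it takes over 54 s, if anything falls off the work surface, if the arm or the gripper's body presses on something with over 40 N, if the wrist force passes 120 N, or if a joint passes its speed limit or range.

ROBOT

A 6-joint arm with a two-finger parallel gripper is mounted at the origin on the work surface; the furniture and walls round the work are solid. World frame = base frame: x ahead of the robot, y to its left, z up, the work surface at z = 0. Lengths are in m, angles in rad, forces in N, time in s.
With the tool pointing down it reaches from about 0.2 to 0.875 m from the base axis. Payload 3.4 kg.
Tool frame: the origin (TCP) lies between the finger pads; the fingertips stand 25 mm ahead of it and the grasp point (between the pads) lies 6 mm ahead of it (r.nose_length is the z of the fingertips in the tool frame, in m); z points along the fingers, y is the line along which they close (so a half turn about z gives the same grasp; the last joint's range is limited). The gripper opens to 94 mm and grips with 3 to 60 N. Pads are 16 mm wide; open, the fingers measure 119 mm over their backs; the gripper's body (75 mm by 177 mm) begins 78 mm behind the grasp point.
Start: joints at [-0.121, 0.276, 1.505, -0, 1.361, -0.121], TCP at [0.575, -0, 0.23] pointing down, gripper open.
Joint ranges: [-2.89, 2.89], [-0.75, 2.08], [0.22, 2.7], [-1.18, 4.32], [0.11, 2.71], [-2.7, 2.7]. Speed limits (rad/s): [2.57, 2.57, 3.14, 3.14, 3.14, 3.14].

INTERFACE

Orientations are given as a unit quaternion [w, x, y, z].
In Python, from plant import r, gripper_to, inverse_kinematics, vision, models, telemetry gives the robot as it stands. Calls block until the motion is done:
- r.move_to(position, orientation): joint-space move of the TCP to a pose.
- r.move_l(position, rot=None, vel=0.15, guard=None): straight line of the TCP; rot=None keeps the orientation; vel is the mean speed in m/s. With guard (N) it stops when the force on the tool has changed by that much, and returns True; else False.
- r.movej(angles): joint-space move.
- gripper_to(opening, f_grip=None): finger opening in m; f_grip is the grip in N (None keeps the last); returns when the fingers have stopped.
- r.hold(seconds).
- inverse_kinematics(position, orientation): joint angles nearest the present ones, or None.
- vision.snapshot(name): name is "scene" or "side" or "wrist"; returns the picture (400x640x3 uint8, red, green, blue); there is no depth.
- vision.get_calibration(name): a dict with "fx", "fy", "cx", "cy" (pixels), "D" ([k1, k2, p1, p2, k3] as OpenCV has them; the pictures are not rectified), "position" and "orientation" of the camera in the world. Camera axes: x right, y down, z forward; pixel columns grow to the right and rows downward; lengths in m; the calibration is good to about 2 mm. A picture is of the moment at which its call begins: read the wrist's pose just before it. get_calibration takes no time and is no camera call; for the wrist camera it gives the pose at the moment of the call.
A pose or a line that the arm cannot do raises r.PlanningError and nothing moves.
- r.sign_off(): hands the job in; it is judged then, once.
Trained networks look in the newest picture that a camera, given by its name, has taken for a name from the list of things; names that differ only in an ending like _2 or _b are one class to them, and where a whole thing is asked for, a point or a joint stands for the part that bears it (a point fixed in the world has none). Each returns a list of dicts, best first, with "score" (0 to 1); they miss things now and then, are a little off and sometimes report something else, mostly with a low value. They report only what shows in the picture. A call takes as long as a camera call.
- models.boxes_of(thing, camera): "at" ([x, y, z] in m, in world coordinates, good to about 4 mm: the middle of the surface that is visible of it).
- models.regions_of(thing, camera): "pixels" (400x640 bool, what is visible of it).
- models.mark_of(thing, camera): "at" ([x, y, z] in m, in world coordinates, good to about 4 mm: a listed point, or the origin of a listed thing).
Readings, each from a call of its own:
- telemetry.current_t(): time.
- telemetry.current_joints(): joint angles.
- telemetry.current_dq(): joint speeds.
- telemetry.current_joint_efforts(): joint torques, N m.
- telemetry.current_ee_pos(): TCP position.
- telemetry.current_tool_rot(): TCP orientation.
- telemetry.current_wrist_force(): force on the tool from outside, world axes, zero at the start.
- telemetry.current_torque(): the same for the moment, N m.
- telemetry.current_opening(): finger opening in m.
- telemetry.current_finger_force(): force on a finger pad.
Only numpy, scipy, OpenCV 4.12 (cv2) and the standard library are available. Lean on these libraries where they do the work, as an engineer would, in place of code of your own. Each camera call takes 0.05 s, during which the arm holds its last target. There are 200 camera calls.

## Working session

There is one attempt and no reset: what is moved stays moved. The work goes in short steps, each a Python script; the robot and the scene stay as the last script left them, time stands still between calls to the robot, and variables do not carry over. Pictures are saved under pics/ and viewed, at most 10 in all, crops included, and the job is handed in when it is done.

```bash
mkdir -p pics; ls; python3 - <<'E'
from plant import *
import cv2,numpy as np
for c in ("scene","side","wrist"):
    im=vision.snapshot(c); cv2.imwrite(f"pics/{c}0.png",im[:,:,::-1])
    k=vision.get_calibration(c); print(c,np.round(k["position"],3),np.round(k["orientation"],3),k["fx"],k["D"])
    for t in ("block","plate","back_rail","end_stop","vial_teal","vial_blue","tape","dish"):
        print(t,[(round(d["score"],2),np.round(d["at"],3).tolist()) for d in models.mark_of(t,c)[:2]])
print(telemetry.current_t(),telemetry.current_tool_rot())
E
```

```text
pics
scene [ 0.225 -0.537  0.587] [-0.396  0.874 -0.258  0.111] 388.35505676471615 [0.03301099 0.         0.         0.         0.        ]
block [(0.67, [0.575, -0.136, 0.007])]
plate [(0.56, [0.582, -0.052, -0.001])]
back_rail [(0.58, [0.638, -0.06, 0.01])]
end_stop [(0.87, [0.583, 0.031, 0.004])]
vial_teal [(0.79, [0.47, 0.02, -0.001])]
vial_blue [(0.78, [0.47, -0.036, -0.001])]
tape []
dish [(0.6, [0.59, 0.14, 0.001])]
side [ 0.337 -0.74   0.729] [-0.416  0.9   -0.115  0.061] 483.33362239307434 [-0.05809796  0.          0.          0.          0.        ]
block [(0.75, [0.575, -0.139, 0.009]), (0.58, [0.475, -0.038, 0.0])]
plate [(0.94, [0.584, -0.055, -0.001])]
back_rail [(0.92, [0.635, -0.058, 0.009])]
end_stop [(0.93, [0.584, 0.036, 0.01])]
vial_teal [(0.59, [0.468, 0.022, 0.001])]
vial_blue [(0.29, [0.467, 0.023, 0.002])]
tape [(0.98, [0.586, -0.274, 0.002]), (0.37, [0.593, 0.135, 0.003])]
dish [(0.77, [0.594, 0.137, 0.001])]
wrist [0.575 0.075 0.384] [ 0.13   0.991 -0.    -0.   ] 294.95301511908673 [-0.00434664  0.          0.          0.          0.        ]
block [(0.69, [0.472, -0.034, 0.001]), (0.67, [0.574, -0.136, 0.007])]
plate [(0.84, [0.585, -0.057, 0.0])]
back_rail [(0.88, [0.636, -0.06, 0.014])]
end_stop [(0.8, [0.584, 0.031, 0.007]), (0.32, [0.474, -0.036, -0.0])]
vial_teal [(0.62, [0.475, -0.039, 0.002])]
vial_blue [(0.77, [0.473, -0.035, 0.0])]
tape [(0.9, [0.584, -0.272, -0.001])]
dish [(0.56, [0.593, 0.138, 0.001])]
1.35 [2.45028064e-05 7.07105045e-01 7.07108517e-01 1.54951692e-05]
```

View images.

View pics/side0.png

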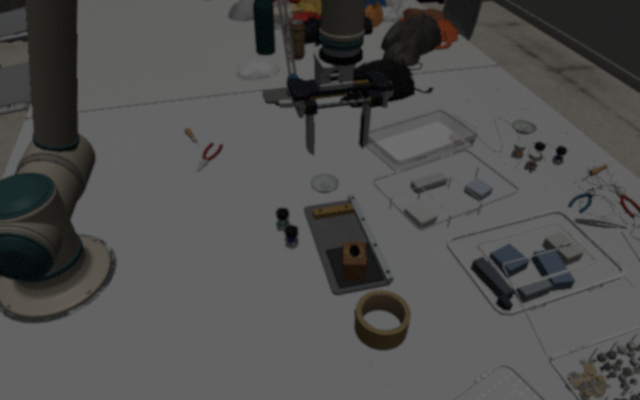

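View pics/wrist0.png

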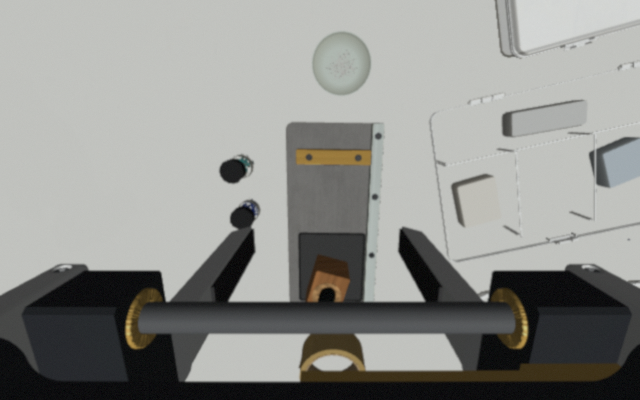

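```bash
cat > h.py <<'E'
from plant import *
import cv2,numpy as np
from scipy.spatial.transform import Rotation as R
def project(k,uv,z):
    K=np.array([[k["fx"],0,k["cx"]],[0,k["fy"],k["cy"]],[0,0,1]])
    n=cv2.undistortPoints(np.float64(uv).reshape(-1,1,2),K,np.array(k["D"])).reshape(-1,2)
    q=k["orientation"]; d=R.from_quat([q[1],q[2],q[3],q[0]]).apply(np.c_[n,np.ones(len(n))])
    p=np.array(k["position"]); return p+d*((z-p[2])/d[:,2])[:,None]
def rect(thing,cam,k,z):
    o=models.regions_of(thing,cam)
    if not o: return None
    m=o[0]["pixels"].astype(np.uint8)
    c=max(cv2.findContours(m,0,cv2.CHAIN_APPROX_NONE)[0],key=cv2.contourArea).reshape(-1,2)
    w=project(k,c,z)[:,:2]*1000
    return o[0]["score"],cv2.minAreaRect(w.astype(np.float32))
def yawq(a): # fingers close along world direction a (0 = x), tool down
    q=(R.from_rotvec([0,0,a])*R.from_quat([.5**.5,.5**.5,0,0])).as_quat(); return [q[3],*q[:3]]
E
python3 - <<'E'
from h import *
k=vision.get_calibration("wrist"); print(rect("back_rail","wrist",k,.024),rect("plate","wrist",k,.008))
r.move_to([0.575,-0.213,0.25],yawq(0))
k=vision.get_calibration("wrist"); im=vision.snapshot("wrist"); cv2.imwrite("pics/w1.png",im[:,:,::-1])
for t,z in(("block",.058),("back_rail",.024),("end_stop",.024),("plate",.008)): print(t,rect(t,"wrist",k,z),[np.round(d["at"],3) for d in models.mark_of(t,"wrist")[:1]])
print(telemetry.current_t(),k["position"])
E
```

```text
(0.94, ((633.7579956054688, -46.48133850097656), (236.72117614746094, 17.581443786621094), 89.67376708984375)) (0.76, ((575.5114135742188, -51.46953582763672), (252.5263214111328, 107.98030853271484), 89.20860290527344))
block (0.9, ((574.9720458984375, -137.07431030273438), (62.20765686035156, 45.23063659667969), 73.69707489013672)) [array([ 0.577, -0.138,  0.009])]
back_rail (0.76, ((633.9556274414062, -95.00524139404297), (181.87893676757812, 17.148128509521484), 89.5289306640625)) [array([ 0.634, -0.058,  0.01 ])]
end_stop None []
plate (0.93, ((575.0628051757812, -92.2638168334961), (189.83267211914062, 106.60676574707031), 88.7433090209961)) [array([ 0.586, -0.058,  0.001])]
2.7667 [ 0.57448216 -0.13713148  0.40309576]
```

View pics/w1.png

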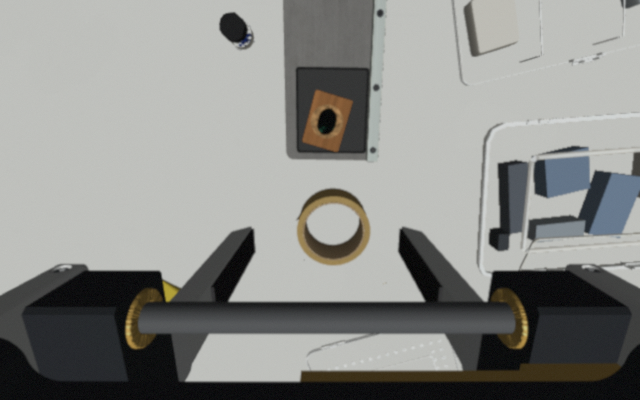

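```bash
cat >> h.py <<'E'
def st(tag=""):
    print(tag,round(telemetry.current_t(),2),"p",np.round(1000*np.array(telemetry.current_ee_pos()),1),"F",np.round(telemetry.current_wrist_force(),1),"M",np.round(telemetry.current_torque(),2),"open",round(1000*telemetry.current_opening(),1),"grip",np.round(telemetry.current_finger_force(),1))
E
python3 - <<'E'
from h import *
a=np.radians(-16.3); p=[.575,-.137]; Z=.053
r.move_to([*p,.13],yawq(a)); st("above")
r.move_l([*p,Z],vel=.08,guard=8); st("down")
gripper_to(.03,30); st("grip")
r.move_l([*p,Z],rot=yawq(np.radians(-.4))); st("turn")
k=vision.get_calibration("wrist"); im=vision.snapshot("wrist"); cv2.imwrite("pics/w2.png",im[:,:,::-1])
E
```

```text
above 3.39 p [ 576.  -137.5  130.8] F [ 1.  -0.5  0.8] M [ 0.02  0.04 -0.03] open 93.7 grip 0.0
down 4.51 p [ 575.5 -137.2   53.5] F [0.4 0.4 0.3] M [0.05 0.01 0.01] open 93.9 grip 0.0
grip 5.33 p [ 575. -137.   53.] F [ 0.1  0.7 -0.3] M [-0.01  0.01 -0.02] open 43.6 grip 30.0
turn 5.76 p [ 575. -137.   53.] F [-0.   0.5 -0.7] M [-0.05 -0.06 -0.05] open 43.7 grip 30.0
```

View pics/w2.png

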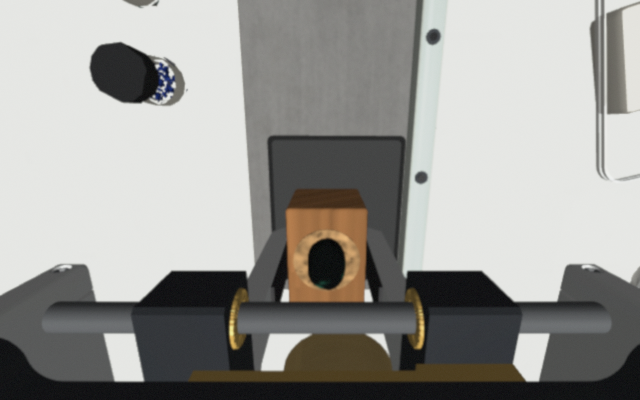

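The block (about 327,245) is gripped between the pads and stands parallel to the rail (right, columns about 410–450). Now go to the rail, with guards.

```bash
python3 - <<'E'
from h import *
k=vision.get_calibration("wrist")
for t,z in(("back_rail",.024),("plate",.008)): print(t,rect(t,"wrist",k,z))
r.move_l([.596,-.137,.053],vel=.04); st("drag")
print(r.move_l([.614,-.137,.053],vel=.01,guard=4)); st("rail"); r.hold(.3); st("held")
E
```

```text
back_rail None
plate (0.82, ((574.7570190429688, -76.6803970336914), (168.12535095214844, 106.34620666503906), 89.27568817138672))
drag 6.58 p [ 597.  -137.1   53. ] F [0.  0.8 0.6] M [0.02 0.   0.04] open 44.0 grip 30.0
True
rail 7.17 p [ 597.2 -137.1   53. ] F [-0.4 -0.3  4.2] M [-0.   -0.1   0.02] open 44.0 grip 30.0
held 7.47 p [ 597.2 -137.    53. ] F [ 0.  -0.2  5.1] M [-0.   -0.06  0.01] open 43.6 grip 30.0
```

```bash
python3 - <<'E'
from h import *
for dz in (.0003,.0006):
    r.move_l([.5972,-.137,.053+dz],vel=.01); r.hold(.15); st(f"up{dz}")
k=vision.get_calibration("wrist"); im=vision.snapshot("scene"); cv2.imwrite("pics/s3.png",cv2.resize(im[150:350,250:550,::-1],None,fx=2.6,fy=2.6))
E
```

```text
up0.0003 7.88 p [ 597.  -136.9   53.1] F [ 0.1 -0.5  1.7] M [ 0.02 -0.04  0.01] open 43.8 grip 30.0
up0.0006 8.28 p [ 596.8 -136.9   53.1] F [ 1.2 -0.5 -1.7] M [-0.03 -0.04  0.  ] open 43.5 grip 30.0
```

View pics/s3.png

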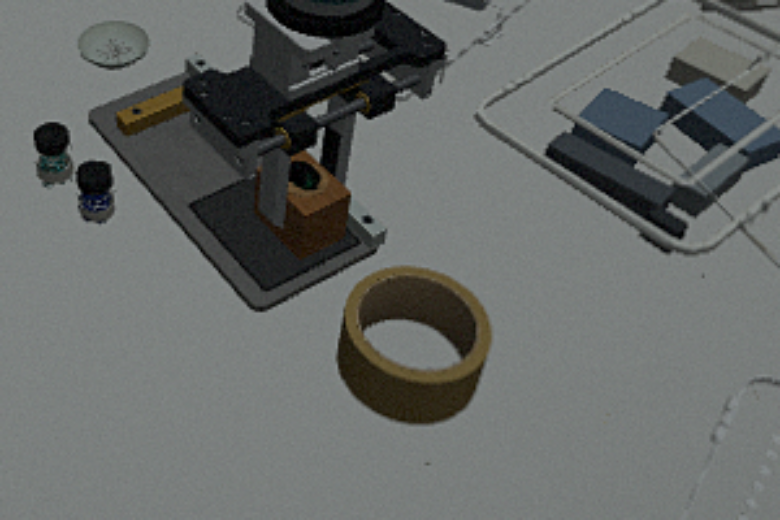

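```bash
python3 - <<'E'
from h import *
x=.598
while x<.616:
    r.move_l([x,-.137,.0534],vel=.02)
    F=telemetry.current_wrist_force(); e=telemetry.current_ee_pos()
    print(round(x*1000,1),np.round(np.array(e)*1000,1),np.round(F,1))
    if F[0]<-6: break
    x+=.001
r.hold(.3); st("held")
E
```

```text
598.0 [ 598.  -137.    53.2] [ 0.1 -0.5 -2.9]
599.0 [ 599.1 -137.    53.4] [-0.1  0.6 -3. ]
600.0 [ 600.1 -137.    53.4] [ 0.3 -0.2 -2.1]
601.0 [ 601.1 -137.    53.4] [ 0.4  0.2 -2. ]
602.0 [ 602.1 -137.1   53.4] [-0.4  1.1 -3.1]
603.0 [ 603.1 -137.    53.4] [ 1.4 -0.1 -2.5]
604.0 [ 604.1 -137.    53.4] [-0.2  0.3 -3.6]
605.0 [ 605.1 -137.    53.4] [-0.4 -0.  -2.8]
606.0 [ 605.4 -136.9   53.2] [-2.1 -0.5 -1.4]
607.0 [ 605.5 -136.9   53.1] [-5.6 -0.3 -0.8]
608.0 [ 605.6 -136.8   53.2] [-7.5 -0.4  0.4]
held 11.38 p [ 605.6 -136.8   53.2] F [-6.7 -0.5  1.3] M [-0.15  1.35 -0.1 ] open 43.9 grip 30.0
```

```bash
python3 - <<'E'
from h import *
x=.608;y=-.137
def step(y,v):
    global x
    r.move_l([x,y,.0532],vel=v)
    F=np.array(telemetry.current_wrist_force()); e=telemetry.current_ee_pos()
    print(round(x*1000,1),round(y*1000,1),np.round(np.array(e)*1000,1),np.round(F,1),np.round(telemetry.current_torque(),2))
    x+=np.clip((6+F[0])/3e3,-.001,.001)
    return F
for y in np.arange(-.127,-.016,.010):
    F=step(y,.03)
    if F[1]<-8: break
else:
    while y<.012:
        y+=.001; F=step(y,.015)
        if F[1]<-7: break
r.hold(.5); st("held")
E
```

```text
608.0 -127.0 [ 605.7 -127.7   53.2] [-7.4 -2.7  1.7] [-0.51  1.41 -0.25]
607.5 -117.0 [ 605.8 -117.3   53.1] [-6.  -2.1  0. ] [-0.34  1.13 -0.22]
607.5 -107.0 [ 605.9 -107.3   53.2] [-5.2 -0.8  0.1] [-0.32  1.12 -0.14]
607.8 -97.0 [606.  -97.3  53.2] [-6.1 -0.8  0.4] [-0.32  1.17 -0.22]
607.7 -87.0 [606.2 -87.2  53.2] [-4.9 -0.9 -0.2] [-0.34  1.13 -0.18]
608.1 -77.0 [606.3 -77.3  53.1] [-5.6 -1.7  0.2] [-0.36  1.2  -0.2 ]
608.2 -67.0 [606.5 -67.3  53.2] [-7.  -0.6  1.6] [-0.41  1.21 -0.18]
607.9 -57.0 [606.5 -57.1  53.1] [-5.1 -0.5 -0.3] [-0.27  0.99 -0.24]
608.2 -47.0 [606.7 -47.2  53.1] [-5.4 -0.7  0.3] [-0.36  1.12 -0.18]
608.4 -37.0 [606.8 -37.2  53.1] [-5.6 -1.8  1.3] [-0.36  1.03 -0.23]
608.5 -27.0 [607.  -27.2  53.2] [-5.4 -2.2  1.1] [-0.3   1.09 -0.15]
608.7 -17.0 [607.  -17.2  53.1] [-6.  -1.9 -0.2] [-0.27  1.12 -0.18]
608.7 -16.0 [607.1 -16.6  53.2] [-5.8 -3.3  1.1] [-0.54  1.13 -0.19]
608.8 -15.0 [607.1 -15.8  53.2] [-5.3 -3.3 -0.3] [-0.58  1.11 -0.2 ]
609.0 -14.0 [607.1 -14.9  53.2] [-6.3 -4.2  1.4] [-0.64  1.19 -0.22]
608.9 -13.0 [607.1 -13.8  53.1] [-5.5 -2.8  0.8] [-0.59  1.16 -0.18]
609.1 -12.0 [607.1 -12.9  53.2] [-8.1 -3.2  0.8] [-0.62  1.25 -0.22]
608.4 -11.0 [607.1 -11.5  53.1] [-5.  -1.7  1.1] [-0.45  0.99 -0.17]
608.7 -10.0 [607.1 -10.7  53.1] [-5.3 -1.9  1.3] [-0.52  1.13 -0.16]
609.0 -9.0 [607.2  -9.8  53.2] [-6.4 -3.7  1.8] [-0.69  1.19 -0.17]
608.8 -8.0 [607.2  -8.7  53.2] [-6.3 -2.4  0.8] [-0.58  1.2  -0.19]
608.7 -7.0 [607.2  -7.6  53.1] [-5.4 -3.3  0.3] [-0.57  1.1  -0.19]
608.9 -6.0 [607.2  -7.   53.2] [-5.8 -3.4  0.7] [-0.74  1.23 -0.23]
609.0 -5.0 [607.2  -6.9  53.2] [-6.4 -5.4  1. ] [-1.14  1.2  -0.3 ]
608.9 -4.0 [607.2  -6.8  53.2] [-7.1 -7.8  1.3] [-1.52  1.17 -0.3 ]
held 20.93 p [607.2  -6.7  53.3] F [-6.4 -7.9  0.4] M [-1.54  1.24 -0.35] open 43.6 grip 30.0
```

```bash
python3 - <<'E'
from h import *
q=yawq(np.radians(-.72))
r.move_l([.6098,-.0035,.0532],rot=q,vel=.01); r.hold(.3); st("a")
r.move_l([.6103,-.0028,.0532],rot=q,vel=.01); r.hold(.5); st("b")
for c in ("scene","wrist"):
    im=vision.snapshot(c); cv2.imwrite(f"pics/{c}9.png",cv2.resize(im[100:300,250:550,::-1] if c=="scene" else im[:,:,::-1],None,fx=2.6 if c=="scene" else 1,fy=2.6 if c=="scene" else 1))
    for t in ("block","back_rail","end_stop","vial_teal","vial_blue","tape","dish"): print(c,t,[np.round(d["at"],3).tolist() for d in models.mark_of(t,c)[:1]])
E
```

```text
a 21.49 p [607.2  -6.7  53.2] F [-7.8 -8.2  2.6] M [-1.72  1.58 -0.02] open 43.7 grip 30.0
b 22.24 p [607.2  -6.6  53.3] F [ -8.7 -10.6   2.7] M [-1.99  1.77 -0.07] open 43.7 grip 30.0
scene block [[0.607, -0.005, 0.01]]
scene back_rail [[0.634, -0.062, 0.008]]
scene end_stop [[0.584, 0.033, 0.004]]
scene vial_teal [[0.467, 0.018, -0.001]]
scene vial_blue [[0.47, -0.036, -0.002]]
scene tape [[0.582, -0.269, -0.003]]
scene dish [[0.589, 0.138, 0.001]]
wrist block [[0.608, -0.006, 0.007]]
wrist back_rail [[0.635, -0.06, 0.012]]
wrist end_stop [[0.583, 0.032, 0.007]]
wrist vial_teal [[0.466, 0.021, 0.003]]
wrist vial_blue [[0.475, -0.038, 0.001]]
wrist tape []
wrist dish [[0.592, 0.139, -0.002]]
```

View pics/wrist9.png

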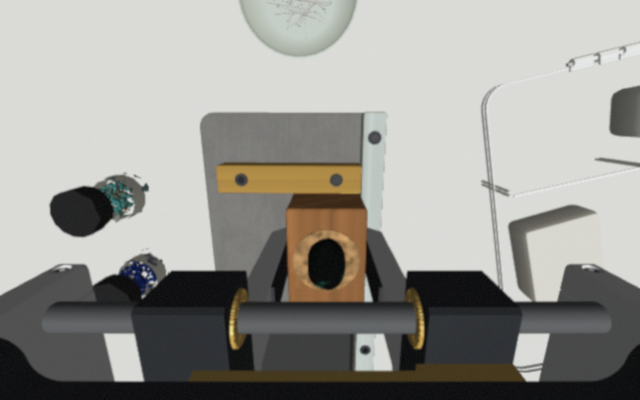

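View pics/scene9.png

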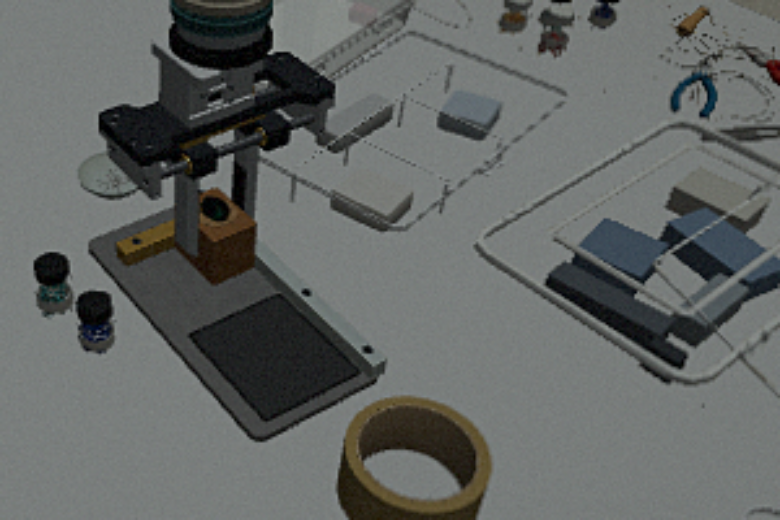

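The pictures show the block seated at the brass stop (wrist view, about 290,180) and the rail (about 370,200), with the bystanders unmoved. The side forces of about 9 N and 11 N are steady, and the twisting moment is almost zero.

```bash
python3 -c "
from h import *
st(); print(r.sign_off())"
```

```text
23.04 p [607.2  -6.6  53.3] F [ -9.4 -10.3   3.1] M [-2.02  1.74 -0.13] open 43.9 grip 30.0
the job is handed in; nothing more can be done
None
```

The job is handed in at about 23 s, with no verdict shown: the block sits in the corner, still gripped, with the arm pushing about 9 N towards the rail and 10 N towards the stop, and the vials, dish and tape were not moved.

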